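# Unstack the mixer gearbox parts into their trays

## Task

The five parts of a kitchen mixer's gearbox are piled in two stacks on the repair table. Take the stacks apart and lay each part flat in the empty white tray of its own shape and size: the large gear, the bearing and the small brass pinion in the large, middle and small round trays, the square flange in the square one and the hexagon nut in the six-sided one. Set them down rather than drop them, tip none over, and let go of everything at the end.

Things in the scene. Friction and masses are not known exactly. Their poses are not given: they have to be found in the camera images.
- gear: large steel spur gear, the bigger of the two toothed wheels, 64 mm over the teeth, 22 mm thick, about 0.35 kg, lying flat on the table at the bottom of one of the two stacks. Origin: centre of its underside, z up along its axis. It may be gripped at any yaw.
- flange: square aluminium flange with a screw head at each corner, 60 x 60 mm, 22 mm thick, about 0.2 kg, lying flat on the table at the bottom of the other stack. Origin: centre of its underside, z up along its axis. x and y are square to its sides.
- nut: steel hexagon nut with a dark bore, 42 mm across flats (48.5 mm over corners), 22 mm thick, about 0.2 kg; at the start it lies on the gear or on the flange, its underside 22 mm over the table. Origin: centre of its underside, z up along its axis. x and -x point at two of its flats; the others follow every 60 degrees.
- bearing: round smooth steel ball bearing with a dark ring round its middle, 42 mm across, 22 mm thick, about 0.15 kg; at the start it lies on the flange or on the gear (whichever does not carry the nut), its underside 22 mm over the table. Origin: centre of its underside, z up along its axis.
- pinion: small brass toothed wheel, 26 mm over the teeth, 22 mm thick, about 0.08 kg; at the start it lies on top of the nut, its underside 44 mm over the table. Origin: centre of its underside, z up along its axis.
- gear_tray: the largest of three round shallow white plastic dishes, recess 74 mm across. Fixed to the table, 3 mm floor, rim 8 mm high over the table and 4 mm wide, so the recess is 5 mm deep. Origin: centre of its underside, on the table; z up.
- flange_tray: square shallow white plastic tray, recess 70 x 70 mm, so the flange must be turned to match it within about 10 degrees. Fixed to the table, 3 mm floor, rim 8 mm high over the table and 4 mm wide, so the recess is 5 mm deep. Origin: centre of its underside, on the table; z up. x and y are square to its sides.
- nut_tray: six-sided shallow white plastic tray, recess 52 mm across flats; the nut fits in it at any yaw. Fixed to the table, 3 mm floor, rim 8 mm high over the table and 4 mm wide, so the recess is 5 mm deep. Origin: centre of its underside, on the table; z up. x and -x point at two of its flats.
- bearing_tray: the middle-sized of three round shallow white plastic dishes, recess 52 mm across. Fixed to the table, 3 mm floor, rim 8 mm high over the table and 4 mm wide, so the recess is 5 mm deep. Origin: centre of its underside, on the table; z up.
- pinion_tray: the smallest of three round shallow white plastic dishes, recess 36 mm across. Fixed to the table, 3 mm floor, rim 8 mm high over the table and 4 mm wide, so the recess is 5 mm deep. Origin: centre of its underside, on the table; z up.
Not all that is in view belongs to the job. What is shaped like the bearing but green or orange is not meant.

How it is judged:
By the outcome, as a careful person would: the job done as asked, in the order asked, and still so for the second after the job is handed in, with the robot touching nothing.
It also fails if it takes over 120 s, if anything falls off the work surface, if the arm or the gripper's body presses on something with over 40 N, if the wrist force passes 120 N, or if a joint passes its speed limit or range.

## Robot

A 6-joint arm with a two-finger parallel gripper is mounted at the origin on the work surface. World frame = base frame: x ahead of the robot, y to its left, z up, the work surface at z = 0. Lengths are in m, angles in rad, forces in N, time in s.
With the tool pointing down it reaches from about 0.3 to 0.775 m from the base axis. Payload 14.6 kg.
Tool frame: the origin (TCP) lies midway between the tips of the shut fingers; the grasp point (between the pads) lies 19 mm behind it; z points along the fingers, y is the line along which they close (so a half turn about z gives the same grasp; the last joint's range is limited). The gripper opens to 85 mm and grips with 20 to 120 N. Pads are 22 mm wide; open, the fingers measure 114 mm over their backs; the gripper's body (76 mm by 85 mm) begins 54 mm behind the grasp point. The pads swing forward as they close: fully open they stand 13 mm farther back than shut.
Start: joints at [1.151, 0.3, 1.521, -0, 1.321, -0.067], TCP at [0.19, 0.516, 0.206] pointing down, gripper open.
Joint ranges: [-3.03, 3.03], [-0.79, 2.21], [0.23, 2.52], [-1.04, 4.18], [0, 3.07], [-2.55, 2.55]. Speed limits (rad/s): [2.22, 2.22, 2.57, 3.14, 3.14, 3.14].

## Interface

Orientations are given as a unit quaternion [w, x, y, z].
In Python, from station import bot, imaging, workorder, spotter gives the robot as it stands.
- The arm moves only by the tool step_arm, never from a script. Its argument "moves" is a list of rows, each a list of 3 entries, a list of its own where there are three numbers: the shift along the tool's x, y, z in mm, then the turn, a rotation vector about the tool's x, y, z in degrees, then the opening, from -1 (shut) to 1 (fully open). In form: [[[tx, ty, tz], [rx, ry, rz], hand], ...]. A call has 1 to 5 rows; each row is the pose to reach, as a shift and turn from the pose commanded when the call began, along the tool's axes at that moment; what a row does not reach only later rows make up. A row lasts 1/10 s, in which the tool goes at most 50 mm and 8.59 degrees, less where a joint would pass 70% of its speed; a pose out of reach is approached as far as the arm can. A call with a gripper value outside its range is refused whole. The fingers move at their own pace and stop on an object; "force" is the grip in N (left out, the last holds). Time passes only in rows, so rows that repeat a pose let the fingers close. It gives the time, the measured TCP pose, the force, the opening and the grip force at its end, in the units of the state.
- bot.get_obs(): the state, without advancing time (a new reading comes with each control period).
- imaging.get_image(name): name is "scene" or "top"; returns a dict with "img" (480x640x3 uint8, red, green, blue), "fx", "fy", "cx", "cy" (pixels), "world_from_camera" (4x4, takes a point from camera to world coordinates). Camera axes: x right, y up, looking along -z (the intrinsics and any distortion apply to the point x, -y, -z); pixel columns grow to the right and rows downward; lengths in m; the calibration is good to about 2 mm. A picture is of the moment at which its call begins. There is no depth.
- workorder.sign_off(): hands the job in; it is judged then, once.
Trained networks look in the newest picture that a camera, given by its name, has taken for a name from the list of things; names that differ only in an ending like _2 or _b are one class to them, and where a whole thing is asked for, a point or a joint stands for the part that bears it (a point fixed in the world has none). Each returns a list of dicts, best first, with "score" (0 to 1); they miss things now and then, are a little off and sometimes report something else, mostly with a low value. They report only what shows in the picture. A call takes as long as a camera call. They do not tell look-alikes from the thing itself.
- spotter.spot_in(query, camera): "pixel" ([row, column] in pixels, amid what is visible of it).
- spotter.tip_of(query, camera): "pixel" ([row, column] in pixels: a listed point, or the origin of a listed thing).
The state is a dict: "time": time; "joints": joint angles; "joint_velocities": joint speeds; "joint_torque": joint torques, N m; "tcp_pos": TCP position; "eef_rot": TCP orientation; "contact_force": force on the tool from outside, world axes, zero at the start; "torque": the same for the moment, N m; "grip_width": finger opening in m; "gripper_force": force on a finger pad.
Only numpy, scipy, OpenCV 4.12 (cv2) and the standard library are available. Lean on these libraries where they do the work, as an engineer would, in place of code of your own. Each camera call takes 0.05 s, during which the arm holds its last target. There are 200 camera calls.

## Working session

There is one attempt and no reset: what is moved stays moved. The work goes in short steps, Python scripts to look and compute and a tool call to move; the robot and the scene stay as the last step left them, time stands still between calls to the robot, and variables do not carry over. Pictures are saved under pics/ and viewed, at most 14 in all, crops included, and the job is handed in when it is done.

Besides the shell and the picture viewer there is one more tool, called after ">>>" in YAML: its name, and indented under it one key for each argument. step_arm: Moves the arm, as the interface text tells. Its arguments: {"type":"object","properties":{"moves":{"type":"array","items":{"type":"array"}},"force":{"type":"number"}},"required":["moves"]}

```bash
mkdir -p pics; cat > h.py <<'E'
import numpy as np, cv2
from station import bot, imaging, workorder, spotter
def cam(n):
    d=imaging.get_image(n); return d
def ray(d,px):
    r,c=px; v=np.array([(c-d["cx"])/d["fx"],-(r-d["cy"])/d["fy"],-1.0]); T=np.array(d["world_from_camera"])
    w=T[:3,:3]@v; return T[:3,3],w/np.linalg.norm(w)
def atz(d,px,z):
    o,w=ray(d,px); return o+w*(z-o[2])/w[2]
def tri(d1,p1,d2,p2):
    o1,w1=ray(d1,p1);o2,w2=ray(d2,p2)
    s=np.linalg.lstsq(np.c_[w1,-w2],o2-o1,rcond=None)[0]
    a=o1+w1*s[0];b=o2+w2*s[1]; return (a+b)/2,np.linalg.norm(a-b)
def proj(d,P):
    T=np.array(d["world_from_camera"]); q=T[:3,:3].T@(np.asarray(P)-T[:3,3])
    return np.array([d["cy"]-d["fy"]*q[1]/-q[2], d["cx"]+d["fx"]*q[0]/-q[2]])
E
python3 - <<'E'
from h import *
S=cam("scene");T=cam("top")
for n,d in(("scene",S),("top",T)):
    cv2.imwrite(f"pics/{n}0.png",d["img"][:,:,::-1]); print(n,{k:v for k,v in d.items() if k!="img"})
for q in "gear flange nut bearing pinion gear_tray flange_tray nut_tray bearing_tray pinion_tray".split():
    a=spotter.tip_of(q,"scene")[:3];b=spotter.tip_of(q,"top")[:3]
    print(q,[(np.round(x["pixel"]).tolist(),round(x["score"],2)) for x in a],[(np.round(x["pixel"]).tolist(),round(x["score"],2)) for x in b])
    if a and b:
        p,e=tri(S,a[0]["pixel"],T,b[0]["pixel"]);print("   ",p.round(4),round(e,4))
print(bot.get_obs())
E
```

```text
scene {'fx': 450.1506284307935, 'fy': 450.1506284307935, 'cx': 325.92058806425496, 'cy': 241.5287709298415, 'world_from_camera': array([[-0.79003086, -0.41365389,  0.45248392,  0.97034619],
       [ 0.61292743, -0.51718308,  0.59736222,  0.56345326],
       [-0.01308418,  0.7492744 ,  0.66213041,  0.69379506],
       [ 0.        ,  0.        ,  0.        ,  1.        ]])}
top {'fx': 438.87849477325324, 'fy': 438.87849477325324, 'cx': 327.97059678237446, 'cy': 243.64288664023454, 'world_from_camera': array([[ 0.10296188,  0.97079779, -0.21668063,  0.31536634],
       [-0.99466691,  0.10181227, -0.01649269,  0.00453353],
       [ 0.00604968,  0.21722317,  0.97610322,  1.07595427],
       [ 0.        ,  0.        ,  0.        ,  1.        ]])}
gear [([303.0, 441.0], 0.71)] [([282.0, 236.0], 0.55)]
    [0.4341 0.2346 0.0079] 0.0041
flange [([257.0, 341.0], 0.67)] [([270.0, 337.0], 0.54)]
    [ 0.4935 -0.0076 -0.0104] 0.0038
nut [([298.0, 444.0], 0.82)] [([278.0, 237.0], 0.78)]
    [0.438  0.2339 0.0272] 0.0076
bearing [([222.0, 344.0], 0.81), ([248.0, 343.0], 0.68), ([244.0, 381.0], 0.62
[... 747 characters left out ...]
1.1, 'joints': array([ 1.15136446e+00,  2.99880769e-01,  1.52101361e+00, -2.81737622e-06,
        1.32068826e+00, -6.66086220e-02]), 'joint_velocities': array([ 0.00046141,  0.00108218, -0.00013137, -0.00158355,  0.00096816,
        0.00075516]), 'joint_torque': array([-1.36297473e-03, -5.43357861e+01, -3.61994076e+01, -1.29602245e-04,
        4.99655125e-04,  1.56723036e-05]), 'tcp_pos': array([0.19005465, 0.51610651, 0.20578537]), 'eef_rot': array([2.52885946e-06, 1.75497683e-01, 9.84479844e-01, 4.52839381e-06]), 'contact_force': array([-0.35623379, -0.34942182,  0.22175726]), 'torque': array([-0.00863391,  0.02628004, -0.03529464]), 'gripper_force': 0.0, 'grip_width': 0.08537113779016986}
```

View pics/top0.png

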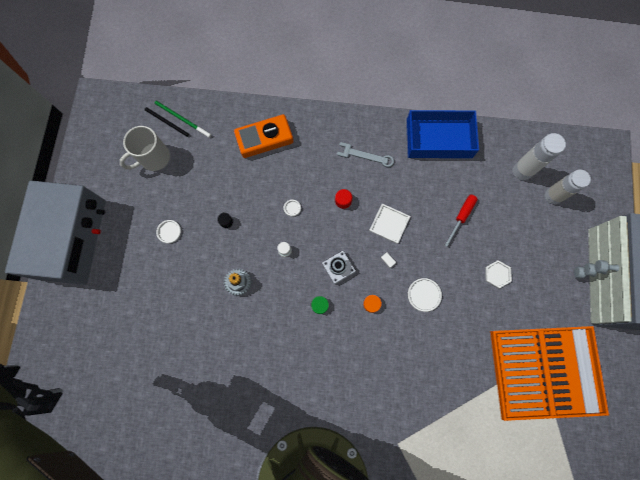

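View pics/scene0.png

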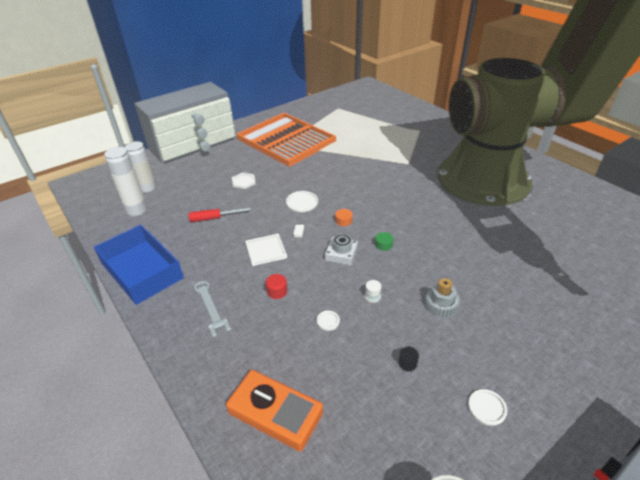

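```bash
cat >> h.py <<'E'
def rect(d,cx,cy,z,half=0.06,n=300):
    # metric patch: column -> +x?? use row -> -x (up = +x), column -> -y (right = -y)
    w=[(cx+half,cy+half),(cx+half,cy-half),(cx-half,cy-half),(cx-half,cy+half)]
    src=np.float32([proj(d,(x,y,z))[::-1] for x,y in w])
    return cv2.warpPerspective(d["img"],cv2.getPerspectiveTransform(src,np.float32([[0,0],[n,0],[n,n],[0,n]])),(n,n),flags=cv2.INTER_CUBIC)
E
python3 - <<'E'
from h import *
S=cam("scene");T=cam("top")
tr=dict(gear_tray=((200,299),(296,423)),flange_tray=((250,264),(226,388)),nut_tray=((182,244),(275,497)),bearing_tray=((408,487),(232,168)),pinion_tray=((320,328),(208,293)))
for n,ps in tr.items():
    cs=[]
    for d,p in zip((S,T),ps):
        hsv=cv2.cvtColor(d["img"],cv2.COLOR_RGB2HSV); m=((hsv[...,2]>145)&(hsv[...,1]<60)).astype(np.uint8)
        k,l,st,ce=cv2.connectedComponentsWithStats(m); i=l[p[0],p[1]]
        c=ce[i][::-1]; cs.append(c)
        ct,_=cv2.findContours((l==i).astype(np.uint8),cv2.RETR_EXTERNAL,cv2.CHAIN_APPROX_NONE)
        w=np.array([atz(d,(q[0][1],q[0][0]),.007)[:2] for q in ct[0]],np.float32)
        r=cv2.minAreaRect(w*1000); print(n,i,st[i][4],"at z7:",atz(d,c,.007)[:2].round(4),"rect",np.round(r[1],1),round(r[2],1))
    p,e=tri(S,cs[0],T,cs[1]); print("   tri",p.round(4),round(e,4))
rows=[]
for d in (T,S):
    rows.append(np.hstack([rect(d,.438,.232,.066,.05,260),rect(d,.438,.232,.022,.05,260),rect(d,.49,-.006,.044,.05,260)]))
cv2.imwrite("pics/r1.png",np.vstack(rows)[:,:,::-1])
E
```

```text
gear_tray 289 662 at z7: [ 0.4537 -0.2187] rect [106.2  93.9] 28.1
gear_tray 43 903 at z7: [ 0.4511 -0.2237] rect [80.7 81.2] 49.9
   tri [ 0.4511 -0.2241  0.0029] 0.0015
flange_tray 547 1125 at z7: [ 0.6237 -0.1227] rect [129.6  95.9] 67.4
flange_tray 18 958 at z7: [ 0.6222 -0.1262] rect [80.  79.8] 70.4
   tri [ 0.6226 -0.1262  0.0041] 0.0012
nut_tray 189 393 at z7: [ 0.522  -0.3979] rect [95.1 68.6] 67.4
nut_tray 32 533 at z7: [ 0.521  -0.4024] rect [67.2 61.6] 65.7
   tri [ 0.5207 -0.4027  0.0044] 0.002
bearing_tray 1489 1256 at z7: [0.5428 0.4276] rect [68.7 68.1] 83.9
bearing_tray 20 424 at z7: [0.5428 0.4241] rect [56.8 60.2] 6.0
   tri [0.5425 0.4261 0.0051] 0.0028
pinion_tray 1016 476 at z7: [0.6376 0.1265] rect [58.3 49.1] 68.8
pinion_tray 17 228 at z7: [0.6373 0.1241] rect [42.9 41.9] 50.4
   tri [0.6373 0.1249 0.0053] 0.0015
```

View pics/r1.png

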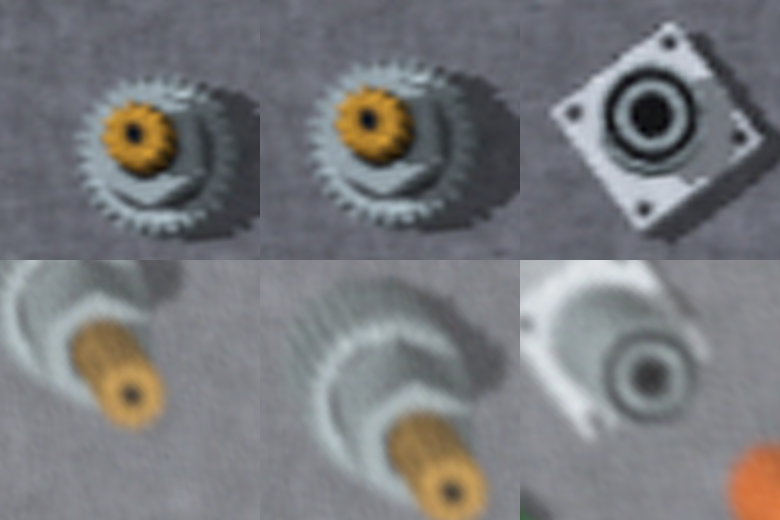

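The top view shows the gear stack at (282,236), with the nut and brass pinion on it, and the flange with the grey bearing at (267,339). The trays are at gear (296,423), flange (226,388), nut (275,497), bearing (232,168) and pinion (208,293). The scene view agrees.

There are three bearing candidates in the top view: the grey one at (265,337), green at (305,320) and orange at (303,373). The crop shows the grey one with a dark ring sitting on the flange, so that is the bearing. The two views agree on pinion (0.436, 0.231, top 0.066) and bearing (0.495, -0.006, top 0.044). I'm moving to the pinion first.

>>> step_arm:
  moves:
    - [[-36, -20, 8], [0, 0, -5], 1]
    - [[-72, -40, 16], [0, 0, -10], 1]
    - [[-108, -60, 24], [0, 0, -15], 1]
    - [[-144, -80, 32], [0, 0, -20], 1]
    - [[-180, -100, 40], [0, 0, -20.2], 1]

```text
time: 1.7
tcp_pos: [0.3252, 0.3587, 0.1656]
eef_rot: [0.0, -0.002, 1.0, 0.0]
contact_force: [0.4, 1.2, -0.0]
grip_width: 0.0853
gripper_force: 0.0
```

>>> step_arm:
  moves:
    - [[-30, -36, 14], [0, 0, 0], 0.5]
    - [[-60, -72, 28], [0, 0, 0], 0.5]
    - [[-90, -105, 42], [0, 0, 0], 0.5]
    - [[-112, -129, 55], [0, 0, 0], 0.2]
    - [[-112, -129, 66], [0, 0, 0], 0]

```text
time: 2.2
tcp_pos: [0.4383, 0.2285, 0.0991]
eef_rot: [0.0, 0.002, 1.0, -0.0]
contact_force: [-0.0, -0.2, 0.1]
grip_width: 0.0424
gripper_force: 0.0
```

>>> step_arm:
  moves:
    - [[0, 0, 0], [0, 0, 0], 0]

```text
time: 2.3
tcp_pos: [0.4359, 0.2304, 0.0985]
eef_rot: [-0.001, 0.001, 1.0, -0.0]
contact_force: [-0.2, 0.7, 1.1]
grip_width: 0.0425
gripper_force: 0.0
```

>>> step_arm:
  force: 30
  moves:
    - [[0, 0, 25], [0, 0, 0], 0]
    - [[0, 0, 47], [0, 0, 0], 0]
    - [[0, 0, 47], [0, 0, 0], 0]
    - [[0, 0, 47], [0, 0, 0], -0.8]
    - [[0, 0, 47], [0, 0, 0], -0.8]

```text
time: 2.8
tcp_pos: [0.4368, 0.2318, 0.0542]
eef_rot: [0.001, -0.0, 1.0, 0.0]
contact_force: [-0.2, 0.4, -0.1]
grip_width: 0.0142
gripper_force: 0.0
```

>>> step_arm:
  moves:
    - [[0, 0, 0], [0, 0, 0], -0.8]
    - [[0, 0, 0], [0, 0, 0], -0.8]
    - [[0, 0, -20], [0, 0, 0], -0.8]
    - [[0, 0, -50], [0, 0, 0], -0.8]

```text
time: 3.2
tcp_pos: [0.4356, 0.2307, 0.1025]
eef_rot: [-0.001, 0.0, 1.0, -0.001]
contact_force: [-0.3, 0.6, 0.3]
grip_width: 0.0086
gripper_force: 0.0
```

```bash
python3 - <<'E'
from h import *
S=cam("scene");T=cam("top")
o=bot.get_obs();print(o["tcp_pos"],o["grip_width"])
for d in(S,T): print(proj(d,o["tcp_pos"]))
a=S["img"][200:350,360:520]
b=T["img"][210:330,170:330]
cv2.imwrite("pics/c2.png",np.hstack([cv2.resize(a,(400,375),interpolation=2),cv2.resize(b,(400,375),interpolation=2)])[:,:,::-1])
E
```

```text
[0.43798814 0.23178772 0.10640775] 0.008539122400026185
[267.82794908 448.24170396]
[274.39181892 229.43599478]
```

View pics/c2.png

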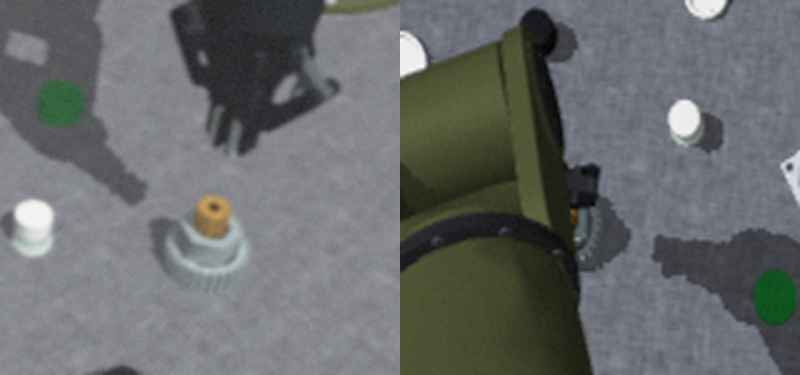

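The crop shows the pinion still standing on the nut at scene (281,445). The fingertips are about 9 px above where the TCP projects, so they closed above the pinion. I'm enlarging to measure that offset.

```bash
python3 - <<'E'
from h import *
S=cam("scene")
o=bot.get_obs();p=o["tcp_pos"];print(p,o["eef_rot"])
im=cv2.resize(S["img"][210:300,400:500],(800,720),interpolation=2)[:600].copy()
im=cv2.convertScaleAbs(im,alpha=1.6,beta=20)
for dz in (0,.01,.02,.03):
    r,c=proj(S,p+[0,0,dz]); cv2.circle(im,(int((c-400)*8+4),int((r-210)*8+4)),3,(255,0,0),-1)
cv2.imwrite("pics/c3.png",im[:,:,::-1])
E
```

```text
[0.43723783 0.23140375 0.10451858] [1.67635610e-03 1.32301042e-04 9.99998328e-01 7.19125840e-04]
```

View pics/c3.png

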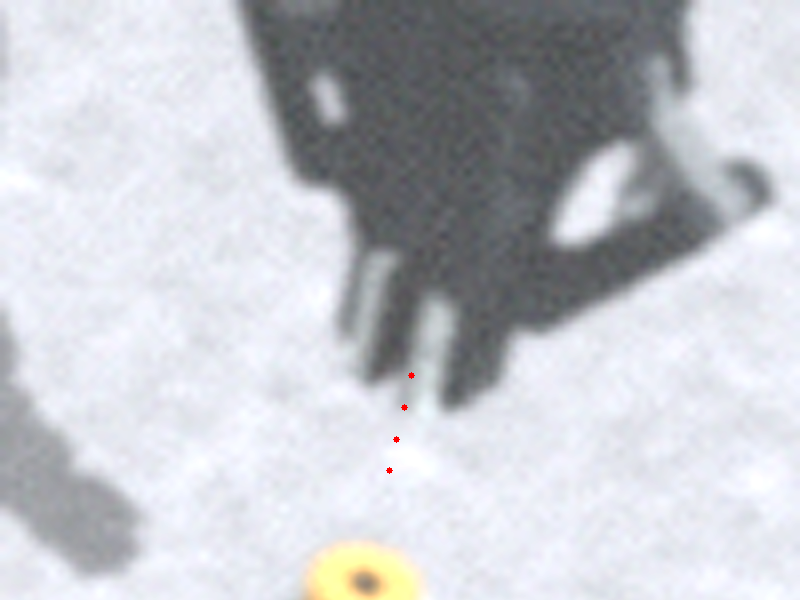

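The red dots run from the TCP (lowest) up in 10 mm steps. The fingertips, midpoint near crop (412,394), are about 24 mm above the reported TCP, which explains the miss. I'll go down in small steps and watch the force.

>>> step_arm:
  moves:
    - [[0, 0, 0], [0, 0, 0], 0.1]
    - [[0, 0, 0], [0, 0, 0], 0.1]
    - [[0, 0, 25], [0, 0, 0], 0.1]
    - [[0, 0, 50], [0, 0, 0], 0.1]
    - [[0, 0, 50], [0, 0, 0], 0.1]

```text
time: 3.85
tcp_pos: [0.4345, 0.2302, 0.0496]
eef_rot: [-0.003, 0.0, 1.0, -0.001]
contact_force: [-0.8, 0.1, 0.0]
grip_width: 0.0469
gripper_force: 0.0
```

>>> step_arm:
  moves:
    - [[0, 0, 3], [0, 0, 0], 0.1]
    - [[0, 0, 6], [0, 0, 0], 0.1]

```text
time: 4.05
tcp_pos: [0.4369, 0.2313, 0.0475]
eef_rot: [0.001, 0.0, 1.0, 0.0]
contact_force: [-0.3, 0.2, 1.3]
grip_width: 0.0467
gripper_force: 0.0
```

>>> step_arm:
  moves:
    - [[0, 0, 3], [0, 0, 0], 0.1]
    - [[0, 0, 6], [0, 0, 0], 0.1]

```text
time: 4.25
tcp_pos: [0.4366, 0.2312, 0.0411]
eef_rot: [0.0, 0.0, 1.0, 0.0]
contact_force: [-0.3, 0.6, -0.3]
grip_width: 0.0469
gripper_force: 0.0
```

>>> step_arm:
  moves:
    - [[0, 0, 3], [0, 0, 0], 0.1]
    - [[0, 0, 6], [0, 0, 0], 0.1]

```text
time: 4.45
tcp_pos: [0.4364, 0.2311, 0.0347]
eef_rot: [0.0, 0.0, 1.0, 0.0]
contact_force: [-0.3, -0.6, -0.3]
grip_width: 0.0473
gripper_force: 0.0
```

```bash
python3 - <<'E'
from h import *
S=cam("scene");T=cam("top")
o=bot.get_obs();p=o["tcp_pos"];print(p,o["contact_force"])
im=cv2.resize(S["img"][240:315,400:500],(800,600),interpolation=2).copy()
im=cv2.convertScaleAbs(im,alpha=1.6,beta=20)
cv2.imwrite("pics/c4.png",im[:,:,::-1])
E
```

```text
[0.43619437 0.23096585 0.03442766] [-0.05682364 -0.35730684 -0.52496079]
```

View pics/c4.png

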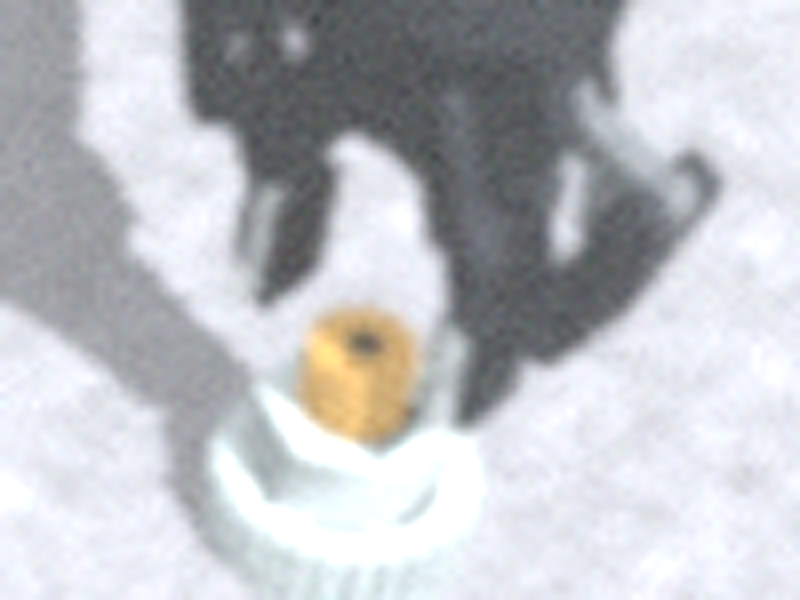

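The crop shows the fingers straddling the pinion evenly, with their tips (270,300) and (475,422) only about 6 mm below its top. I'll go 6 mm lower and close.

>>> step_arm:
  force: 40
  moves:
    - [[0, 0, 3], [0, 0, 0], 0.1]
    - [[0, 0, 6], [0, 0, 0], 0]
    - [[0, 0, 6], [0, 0, 0], -0.8]
    - [[0, 0, 6], [0, 0, 0], -0.8]
    - [[0, 0, 6], [0, 0, 0], -0.8]

```text
time: 5.05
tcp_pos: [0.4364, 0.2311, 0.0288]
eef_rot: [-0.0, 0.0, 1.0, -0.0]
contact_force: [-0.2, -0.8, -0.8]
grip_width: 0.0237
gripper_force: 39.2
```

>>> step_arm:
  moves:
    - [[0, 0, 0], [0, 0, 0], -0.8]
    - [[0, 0, 0], [0, 0, 0], -0.8]

```text
time: 5.25
tcp_pos: [0.4363, 0.2311, 0.0288]
eef_rot: [-0.0, 0.0, 1.0, -0.0]
contact_force: [-0.3, 1.0, -1.4]
grip_width: 0.024
gripper_force: 39.2
```

>>> step_arm:
  moves:
    - [[0, 0, -20], [0, 0, 0], -0.8]
    - [[0, 0, -45], [0, 0, 0], -0.8]
    - [[-30, -15, -70], [0, 0, 0], -0.8]
    - [[-70, -36, -70], [0, 0, 0], -0.8]
    - [[-110, -58, -70], [0, 0, 0], -0.8]

```text
time: 5.75
tcp_pos: [0.5479, 0.1726, 0.0999]
eef_rot: [0.001, -0.0, 1.0, 0.0]
contact_force: [-0.9, 0.8, -1.0]
grip_width: 0.0238
gripper_force: 39.4
```

>>> step_arm:
  moves:
    - [[-40, -21, 0], [0, 0, 0], -0.8]
    - [[-75, -40, 0], [0, 0, 0], -0.8]
    - [[-91, -48, 0], [0, 0, 0], -0.8]
    - [[-91, -48, 20], [0, 0, 0], -0.8]
    - [[-91, -48, 40], [0, 0, 0], -0.8]

```text
time: 6.25
tcp_pos: [0.6378, 0.1245, 0.0581]
eef_rot: [0.0, 0.001, 1.0, 0.0]
contact_force: [0.5, 0.8, -1.7]
grip_width: 0.024
gripper_force: 39.4
```

>>> step_arm:
  moves:
    - [[0, 0, 0], [0, 0, 0], -0.8]
    - [[0, 0, 0], [0, 0, 0], -0.8]

```text
time: 6.45
tcp_pos: [0.6373, 0.1251, 0.0591]
eef_rot: [-0.0, 0.0, 1.0, -0.0]
contact_force: [0.1, 0.0, -0.7]
grip_width: 0.0241
gripper_force: 39.4
```

```bash
python3 - <<'E'
from h import *
S=cam("scene");T=cam("top")
o=bot.get_obs();p=o["tcp_pos"];print(p,o["contact_force"],o["grip_width"])
im=cv2.resize(S["img"][270:345,280:380],(800,600),interpolation=2).copy()
cv2.imwrite("pics/c5.png",im[:,:,::-1])
E
```

```text
[0.6378808  0.12520941 0.06017285] [ 0.27724528  0.90398726 -0.29641695] 0.024290995582564784
```

View pics/c5.png

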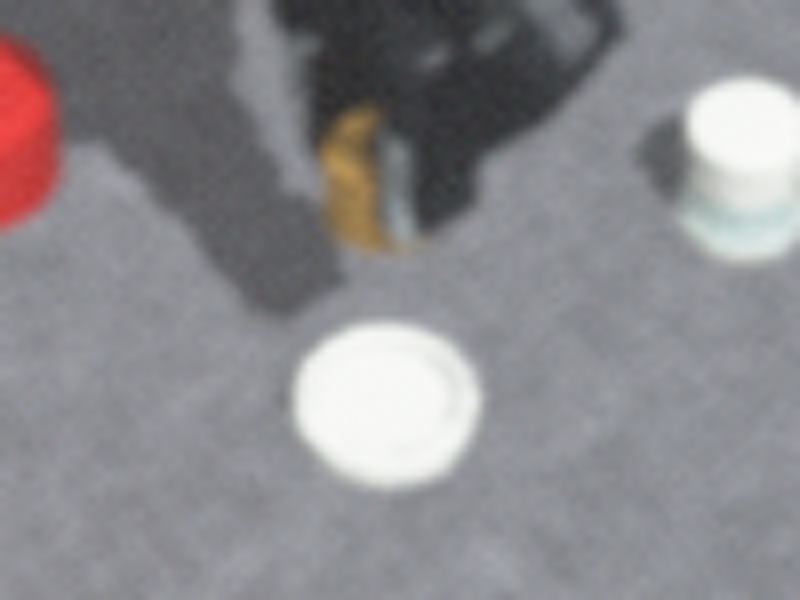

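The crop shows the pinion held upright at (370,180), above the pinion tray centred at (388,405). I'm lowering it, slowly near the floor.

>>> step_arm:
  moves:
    - [[0, 0, 25], [0, 0, 0], -0.8]
    - [[0, 0, 45], [0, 0, 0], -0.8]
    - [[0, 0, 60], [0, 0, 0], -0.8]
    - [[0, 0, 63], [0, 0, 0], -0.8]
    - [[0, 0, 65], [0, 0, 0], -0.8]

```text
time: 7.05
tcp_pos: [0.6377, 0.1251, -0.0056]
eef_rot: [0.0, 0.0, 1.0, 0.0]
contact_force: [-0.1, -0.1, -1.1]
grip_width: 0.024
gripper_force: 39.4
```

>>> step_arm:
  moves:
    - [[0, 0, 1], [0, 0, 0], -0.8]
    - [[0, 0, 2], [0, 0, 0], -0.8]
    - [[0, 0, 3], [0, 0, 0], -0.8]

```text
time: 7.35
tcp_pos: [0.6377, 0.125, -0.0086]
eef_rot: [0.0, 0.0, 1.0, 0.0]
contact_force: [0.4, -0.6, -0.6]
grip_width: 0.0239
gripper_force: 39.4
```

>>> step_arm:
  moves:
    - [[0, 0, 1], [0, 0, 0], -0.8]
    - [[0, 0, 2], [0, 0, 0], -0.8]

```text
time: 7.55
tcp_pos: [0.6374, 0.125, -0.0111]
eef_rot: [0.0, 0.0, 1.0, 0.0]
contact_force: [-0.6, 0.7, -0.7]
grip_width: 0.0245
gripper_force: 39.4
```

>>> step_arm:
  moves:
    - [[0, 0, 0.5], [0, 0, 0], -0.8]
    - [[0, 0, 1], [0, 0, 0], -0.8]
    - [[0, 0, 1], [0, 0, 0], -0.8]

```text
time: 7.85
tcp_pos: [0.6374, 0.125, -0.0122]
eef_rot: [0.0, 0.0, 1.0, -0.0]
contact_force: [-0.3, 0.8, -1.8]
grip_width: 0.024
gripper_force: 39.5
```

>>> step_arm:
  moves:
    - [[0, 0, 0.5], [0, 0, 0], -0.8]
    - [[0, 0, 0.5], [0, 0, 0], -0.8]

```text
time: 8.05
tcp_pos: [0.6374, 0.125, -0.0122]
eef_rot: [0.0, 0.0, 1.0, 0.0]
contact_force: [-2.5, -0.4, 3.8]
grip_width: 0.0239
gripper_force: 39.9
```

Contact is at the height I predicted. Releasing.

>>> step_arm:
  moves:
    - [[0, 0, 0], [0, 0, 0], -0.35]
    - [[0, 0, 0], [0, 0, 0], -0.25]
    - [[0, 0, 0], [0, 0, 0], -0.2]
    - [[0, 0, -30], [0, 0, 0], -0.1]
    - [[0, 0, -75], [0, 0, 0], 0.2]

```text
time: 8.55
tcp_pos: [0.6358, 0.1248, 0.0605]
eef_rot: [-0.003, 0.0, 1.0, -0.0]
contact_force: [1.5, 1.1, 0.8]
grip_width: 0.0504
gripper_force: 0.0
```

>>> step_arm:
  moves:
    - [[-5, 40, -50], [0, 0, 0], 0.2]
    - [[-5, 80, -50], [0, 0, 0], 0.2]
    - [[0, 120, -50], [0, 0, 0], 0.2]
    - [[0, 160, -50], [0, 0, 0], 0.2]
    - [[0, 195, -50], [0, 0, 0], 0.2]

```text
time: 9.05
tcp_pos: [0.637, 0.3221, 0.1124]
eef_rot: [0.0, -0.0, 1.0, 0.0]
contact_force: [0.4, 1.1, -1.2]
grip_width: 0.0514
gripper_force: 0.0
```

```bash
python3 - <<'E'
from h import *
S=cam("scene");T=cam("top")
o=bot.get_obs();print(o["tcp_pos"])
f=lambda *a:cv2.resize(rect(*a),(260,260))
r1=np.hstack([f(T,.6373,.1247,.025,.05),f(T,.434,.232,.044,.05),f(T,.49,-.006,.044,.05)])
r2=np.hstack([f(S,.6373,.1247,.025,.05),f(S,.434,.232,.044,.05),f(S,.49,-.006,.022,.05)])
cv2.imwrite("pics/r2.png",np.vstack([r1,r2])[:,:,::-1])
E
```

```text
[0.63622199 0.32432662 0.11176913]
```

View pics/r2.png

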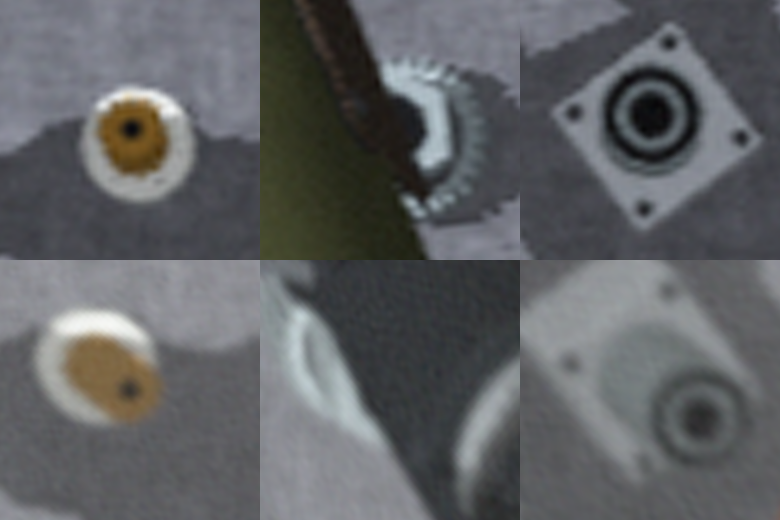

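The crops show the pinion sitting centred in its tray. The bearing on the flange is unmoved at (0.495, -0.006). On to the bearing.

>>> step_arm:
  moves:
    - [[18, -41, 0], [0, 0, 0], 0.5]
    - [[36, -82, 0], [0, 0, 0], 0.5]
    - [[53, -122, 0], [0, 0, 0], 0.5]
    - [[71, -163, 0], [0, 0, 0], 0.5]
    - [[89, -204, 0], [0, 0, 0], 0.5]

```text
time: 9.65
tcp_pos: [0.5473, 0.1141, 0.1123]
eef_rot: [0.0, 0.0, 1.0, -0.0]
contact_force: [0.7, -0.5, 0.1]
grip_width: 0.0638
gripper_force: 0.0
```

>>> step_arm:
  moves:
    - [[18, -41, 10], [0, 0, 0], 0.5]
    - [[36, -82, 25], [0, 0, 0], 0.5]
    - [[53, -122, 45], [0, 0, 0], 0.5]
    - [[53, -122, 60], [0, 0, 0], 0.5]
    - [[53, -122, 60], [0, 0, 0], 0.5]

```text
time: 10.15
tcp_pos: [0.4941, -0.0071, 0.051]
eef_rot: [-0.001, 0.001, 1.0, 0.0]
contact_force: [-0.7, 0.4, 0.2]
grip_width: 0.0639
gripper_force: 0.0
```

>>> step_arm:
  moves:
    - [[0, 0, 0], [0, 0, 0], 0.5]
    - [[0, 0, 0], [0, 0, 0], 0.5]

```text
time: 10.35
tcp_pos: [0.496, -0.0055, 0.0531]
eef_rot: [0.001, -0.0, 1.0, -0.0]
contact_force: [0.4, 0.6, 0.5]
grip_width: 0.0646
gripper_force: 0.0
```

>>> step_arm:
  force: 40
  moves:
    - [[0, 0, 20], [0, 0, 0], 0.5]
    - [[0, 0, 38], [0, 0, 0], 0.5]
    - [[0, 0, 46], [0, 0, 0], 0.5]
    - [[0, 0, 46], [0, 0, 0], 0.5]

```text
time: 10.75
tcp_pos: [0.4951, -0.0055, 0.0059]
eef_rot: [-0.001, -0.0, 1.0, 0.0]
contact_force: [1.5, -0.1, 0.5]
grip_width: 0.0641
gripper_force: 0.0
```

>>> step_arm:
  moves:
    - [[0, 0, 0], [0, 0, 0], 0.1]
    - [[0, 0, 0], [0, 0, 0], -0.3]
    - [[0, 0, 0], [0, 0, 0], -0.3]
    - [[0, 0, 0], [0, 0, 0], -0.3]

```text
time: 11.15
tcp_pos: [0.4959, -0.0059, 0.0075]
eef_rot: [0.001, 0.0, 1.0, -0.0]
contact_force: [-2.1, 0.5, 5.5]
grip_width: 0.0399
gripper_force: 39.5
```

>>> step_arm:
  moves:
    - [[0, 0, -1], [0, 0, 0], -0.3]
    - [[0, 0, -2], [0, 0, 0], -0.3]
    - [[0, 0, -2], [0, 0, 0], -0.3]

```text
time: 11.45
tcp_pos: [0.4954, -0.006, 0.0086]
eef_rot: [0.0, 0.0, 1.0, -0.0]
contact_force: [0.5, -0.3, -1.4]
grip_width: 0.0403
gripper_force: 40.5
```

>>> step_arm:
  moves:
    - [[0, 0, -20], [0, 0, 0], -0.3]
    - [[0, 0, -45], [0, 0, 0], -0.3]
    - [[0, 0, -70], [0, 0, 0], -0.3]
    - [[0, 40, -85], [0, 0, 0], -0.3]
    - [[0, 80, -85], [0, 0, 0], -0.3]

```text
time: 11.95
tcp_pos: [0.4964, 0.0745, 0.0956]
eef_rot: [0.002, 0.001, 1.0, 0.0]
contact_force: [0.4, -0.6, -2.2]
grip_width: 0.0403
gripper_force: 41.0
```

>>> step_arm:
  moves:
    - [[-5, 40, 0], [0, 0, 0], -0.3]
    - [[-11, 80, 0], [0, 0, 0], -0.3]
    - [[-16, 120, 0], [0, 0, 0], -0.3]
    - [[-21, 160, 0], [0, 0, 0], -0.3]
    - [[-27, 200, 0], [0, 0, 0], -0.3]

```text
time: 12.45
tcp_pos: [0.5222, 0.2757, 0.0932]
eef_rot: [-0.0, 0.0, 1.0, -0.0]
contact_force: [0.5, -1.3, -1.5]
grip_width: 0.04
gripper_force: 41.0
```

>>> step_arm:
  moves:
    - [[-5, 40, 0], [0, 0, 0], -0.3]
    - [[-11, 80, 0], [0, 0, 0], -0.3]
    - [[-16, 120, 0], [0, 0, 0], -0.3]
    - [[-20, 151, 0], [0, 0, 0], -0.3]
    - [[-20, 151, 30], [0, 0, 0], -0.3]

```text
time: 12.95
tcp_pos: [0.5434, 0.4297, 0.0664]
eef_rot: [0.003, -0.001, 1.0, 0.002]
contact_force: [-0.1, -0.4, -1.1]
grip_width: 0.04
gripper_force: 41.1
```

>>> step_arm:
  moves:
    - [[0, 0, 20], [0, 0, 0], -0.3]
    - [[0, 0, 30], [0, 0, 0], -0.3]
    - [[0, 0, 30], [0, 0, 0], -0.3]

```text
time: 13.25
tcp_pos: [0.5419, 0.4245, 0.0318]
eef_rot: [-0.001, 0.0, 1.0, -0.001]
contact_force: [-0.1, 0.9, -1.8]
grip_width: 0.0404
gripper_force: 41.0
```

```bash
python3 - <<'E'
from h import *
S=cam("scene");T=cam("top")
o=bot.get_obs();p=o["tcp_pos"];print(p,o["contact_force"],o["grip_width"])
f=lambda *a:cv2.resize(rect(*a),(260,260))
s=cv2.resize(S["img"][350:450,437:537],(260,260),interpolation=2)
s2=cv2.resize(S["img"][260:340,400:480],(260,260),interpolation=2)
r1=np.hstack([f(T,.434,.232,.044,.05),f(T,.434,.232,.022,.05),f(T,.49,-.006,.022,.05)])
r2=np.hstack([f(S,.434,.232,.044,.05),s,f(S,.49,-.006,.022,.05)])
cv2.imwrite("pics/r3.png",np.vstack([r1,r2])[:,:,::-1])
E
```

```text
[0.54287774 0.42513301 0.0343404 ] [-0.14514718  0.36936063 -1.71764867] 0.03993485267068726
```

View pics/r3.png

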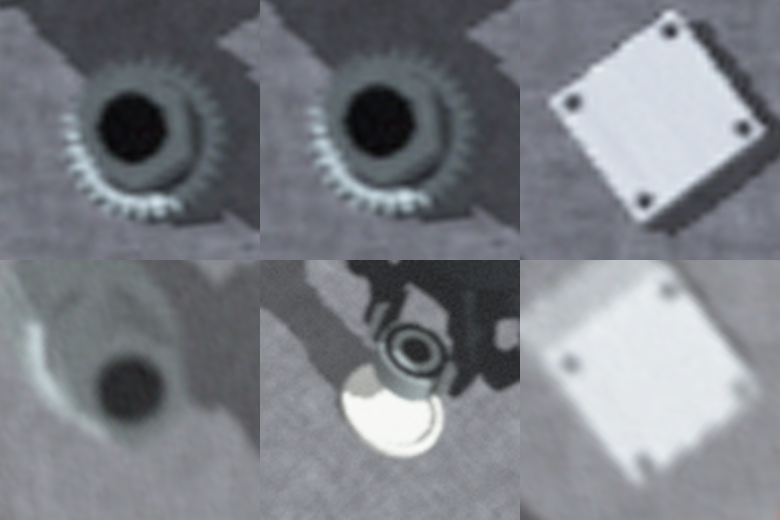

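The crops show:
- **Flange:** bare, centre (0.4956, -0.0086), sides at about 37 degrees in the patch.
- **Nut:** bore at (0.435, 0.2315).
- **Bearing:** held level over its tray.

I'm lowering the bearing.

>>> step_arm:
  moves:
    - [[0, 0, 20], [0, 0, 0], -0.3]
    - [[0, 0, 35], [0, 0, 0], -0.3]
    - [[0, 0, 40], [0, 0, 0], -0.3]
    - [[0, 0, 42], [0, 0, 0], -0.3]
    - [[0, 0, 43], [0, 0, 0], -0.3]

```text
time: 13.85
tcp_pos: [0.5427, 0.4252, -0.0091]
eef_rot: [0.0, 0.0, 1.0, 0.0]
contact_force: [-0.6, 0.3, -0.7]
grip_width: 0.04
gripper_force: 41.0
```

>>> step_arm:
  moves:
    - [[0, 0, 0.5], [0, 0, 0], -0.3]
    - [[0, 0, 1], [0, 0, 0], -0.3]
    - [[0, 0, 1], [0, 0, 0], -0.3]

```text
time: 14.15
tcp_pos: [0.5425, 0.4251, -0.0104]
eef_rot: [0.0, 0.0, 1.0, 0.0]
contact_force: [0.2, 0.1, -1.9]
grip_width: 0.0399
gripper_force: 41.0
```

>>> step_arm:
  moves:
    - [[0, 0, 0.5], [0, 0, 0], -0.3]
    - [[0, 0, 1], [0, 0, 0], -0.3]
    - [[0, 0, 1], [0, 0, 0], -0.3]

```text
time: 14.45
tcp_pos: [0.5425, 0.4251, -0.0113]
eef_rot: [0.0, 0.0, 1.0, 0.0]
contact_force: [-3.1, -0.8, 2.9]
grip_width: 0.0397
gripper_force: 41.4
```

>>> step_arm:
  moves:
    - [[0, 0, 0], [0, 0, 0], 0.05]
    - [[0, 0, 0], [0, 0, 0], 0.15]
    - [[0, 0, 0], [0, 0, 0], 0.2]
    - [[0, 0, -30], [0, 0, 0], 0.2]
    - [[0, 0, -75], [0, 0, 0], 0.3]

```text
time: 14.95
tcp_pos: [0.5411, 0.4241, 0.0613]
eef_rot: [-0.002, 0.0, 1.0, -0.002]
contact_force: [0.5, -0.3, 0.3]
grip_width: 0.055
gripper_force: 0.0
```

```bash
python3 - <<'E'
from h import *
S=cam("scene");T=cam("top")
print(bot.get_obs()["tcp_pos"])
f=lambda d,x,y,z:cv2.convertScaleAbs(rect(d,x,y,z,.03,380),alpha=1.6)
def hexa(im,yaw):
    im=im.copy(); s=380/.06
    P=[[190-np.sin(a)*.02425*s,190-np.cos(a)*.02425*s] for a in np.radians(yaw+30+60*np.arange(6))]
    cv2.polylines(im,[np.int32(P)],True,(255,0,0),1); return im
a=f(T,.4350,.2315,.044)
t=np.hstack([a,cv2.convertScaleAbs(rect(T,.5425,.425,.025,.05,380),alpha=1.3)])
b=cv2.resize(S["img"][350:450,437:537],(380,220)); 
cv2.imwrite("pics/r4.png",t[:,:,::-1])
# orientation score: dark-to-light gradients along hexagon edges for each yaw
g=cv2.GaussianBlur(cv2.cvtColor(rect(T,.435,.2315,.044,.03,380),cv2.COLOR_RGB2GRAY),(0,0),3).astype(float)
gx=cv2.Sobel(g,6,1,0);gy=cv2.Sobel(g,6,0,1); s=380/.06
best=[]
for yaw in range(0,60,2):
  for dx in (-12,-6,0,6,12):
    for dy in(-12,-6,0,6,12):
      sc=0
      for k in range(6):
        t=np.radians(yaw+60*k); n=np.array([-np.cos(t)*0,0])
        nr,nc=-np.cos(t),-np.sin(t)   # world x->-row, y->-col
        tr,tc=-nc,nr
        u=np.linspace(-.010,.010,21)*s
        r=190+dy+nr*.021*s+tr*u; c=190+dx+nc*.021*s+tc*u
        ri=r.astype(int).clip(0,379);ci=c.astype(int).clip(0,379)
        sc+=abs((gx[ri,ci]*nc+gy[ri,ci]*nr).mean())
      best.append((round(sc,1),yaw,dx,dy))
print(sorted(best)[::-1][:8])
E
```

```text
[0.54479362 0.42674798 0.07012642]
[(np.float64(71.7), 36, 0, 0), (np.float64(70.9), 34, 0, 0), (np.float64(70.0), 38, 0, 0), (np.float64(68.2), 36, -12, 12), (np.float64(68.1), 32, 0, 0), (np.float64(67.3), 32, 6, 0), (np.float64(67.3), 24, -6, 12), (np.float64(67.0), 38, -12, 12)]
```

View pics/r4.png

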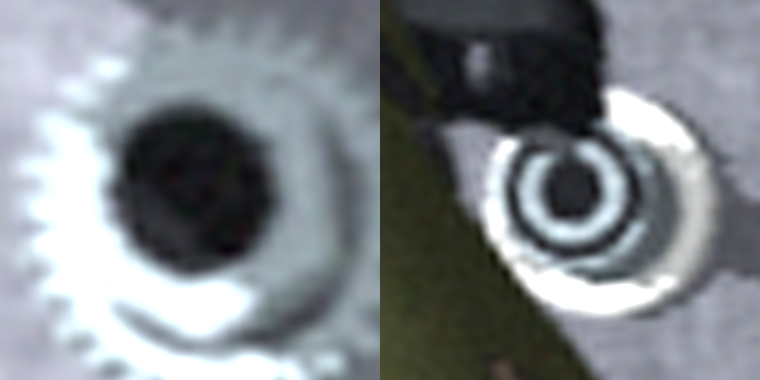

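The nut's corners lie along ±x, rotated about 5 degrees: bottom corner at crop (335,200), vertical right edge at column 325. The bearing is in its tray. On to the nut.

>>> step_arm:
  moves:
    - [[20, -36, -10], [0, 0, -5], 0.4]
    - [[40, -72, -10], [0, 0, -5], 0.4]
    - [[60, -108, -10], [0, 0, -5], 0.4]
    - [[80, -144, -10], [0, 0, -5], 0.4]
    - [[100, -180, -10], [0, 0, -5], 0.4]

```text
time: 15.55
tcp_pos: [0.4415, 0.2438, 0.0734]
eef_rot: [0.0, -0.044, 0.999, 0.0]
contact_force: [0.4, 0.1, 1.3]
grip_width: 0.0598
gripper_force: 0.0
```

>>> step_arm:
  moves:
    - [[8, -13, 0], [0, 0, 0], 0.4]
    - [[8, -13, 20], [0, 0, 0], 0.4]
    - [[8, -13, 20], [0, 0, 0], 0.4]
    - [[8, -13, 20], [0, 0, 0], 0.4]

```text
time: 15.95
tcp_pos: [0.4357, 0.2316, 0.0535]
eef_rot: [-0.0, -0.044, 0.999, -0.0]
contact_force: [0.3, 0.9, 0.1]
grip_width: 0.06
gripper_force: 0.0
```

>>> step_arm:
  force: 50
  moves:
    - [[0, 0, 20], [0, 0, 0], 0.4]
    - [[0, 0, 38], [0, 0, 0], 0.4]
    - [[0, 0, 46], [0, 0, 0], 0.4]
    - [[0, 0, 46], [0, 0, 0], 0.4]

```text
time: 16.35
tcp_pos: [0.4354, 0.2315, 0.007]
eef_rot: [-0.001, -0.044, 0.999, -0.0]
contact_force: [-0.7, 0.3, 1.0]
grip_width: 0.0596
gripper_force: 0.0
```

>>> step_arm:
  moves:
    - [[0, 0, 0], [0, 0, 0], 0.1]
    - [[0, 0, 0], [0, 0, 0], -0.3]
    - [[0, 0, 0], [0, 0, 0], -0.3]
    - [[0, 0, 0], [0, 0, 0], -0.3]

```text
time: 16.75
tcp_pos: [0.4362, 0.2318, 0.0085]
eef_rot: [0.001, -0.044, 0.999, 0.0]
contact_force: [-1.8, 0.4, 6.4]
grip_width: 0.0405
gripper_force: 51.1
```

>>> step_arm:
  moves:
    - [[0, 0, -1], [0, 0, 0], -0.3]
    - [[0, 0, -2], [0, 0, 0], -0.3]

```text
time: 16.95
tcp_pos: [0.4356, 0.2314, 0.0096]
eef_rot: [0.0, -0.044, 0.999, 0.0]
contact_force: [-0.1, 0.9, -1.9]
grip_width: 0.0404
gripper_force: 50.5
```

>>> step_arm:
  moves:
    - [[0, 0, -25], [0, 0, 0], -0.3]
    - [[0, 0, -55], [0, 0, 0], -0.3]
    - [[0, 0, -80], [0, 0, 0], -0.3]
    - [[-1, -30, -85], [0, 0, 0], -0.3]
    - [[-3, -70, -85], [0, 0, 0], -0.3]

```text
time: 17.45
tcp_pos: [0.445, 0.1621, 0.0956]
eef_rot: [0.001, -0.045, 0.999, 0.0]
contact_force: [0.4, 0.9, -1.9]
grip_width: 0.0404
gripper_force: 51.2
```

>>> step_arm:
  moves:
    - [[-2, -45, 0], [0, 0, 0], -0.3]
    - [[-4, -90, 0], [0, 0, 0], -0.3]
    - [[-6, -135, 0], [0, 0, 0], -0.3]
    - [[-8, -180, 0], [0, 0, 0], -0.3]
    - [[-10, -225, 0], [0, 0, 0], -0.3]

```text
time: 17.95
tcp_pos: [0.474, -0.0632, 0.0945]
eef_rot: [0.0, -0.043, 0.999, -0.0]
contact_force: [1.0, 0.7, -1.3]
grip_width: 0.0406
gripper_force: 51.2
```

>>> step_arm:
  moves:
    - [[-2, -45, 0], [0, 0, 0], -0.3]
    - [[-4, -90, 0], [0, 0, 0], -0.3]
    - [[-6, -135, 0], [0, 0, 0], -0.3]
    - [[-8, -180, 0], [0, 0, 0], -0.3]
    - [[-10, -225, 0], [0, 0, 0], -0.3]

```text
time: 18.45
tcp_pos: [0.5034, -0.2866, 0.0944]
eef_rot: [-0.0, -0.043, 0.999, 0.0]
contact_force: [1.1, 0.8, -1.1]
grip_width: 0.0403
gripper_force: 51.2
```

>>> step_arm:
  moves:
    - [[-2, -45, 0], [0, 0, 0], -0.3]
    - [[-4, -85, 0], [0, 0, 0], -0.3]
    - [[-6, -112, 0], [0, 0, 0], -0.3]
    - [[-6, -119, 20], [0, 0, 0], -0.3]
    - [[-6, -119, 40], [0, 0, 0], -0.3]

```text
time: 18.95
tcp_pos: [0.5197, -0.4041, 0.0537]
eef_rot: [0.0, -0.043, 0.999, -0.0]
contact_force: [-0.0, 0.8, -2.6]
grip_width: 0.0404
gripper_force: 51.2
```

>>> step_arm:
  moves:
    - [[0, 0, 0], [0, 0, 0], -0.3]
    - [[0, 0, 0], [0, 0, 0], -0.3]

```text
time: 19.15
tcp_pos: [0.52, -0.4025, 0.0547]
eef_rot: [-0.0, -0.044, 0.999, 0.0]
contact_force: [-1.0, -0.6, -1.0]
grip_width: 0.0402
gripper_force: 51.2
```

```bash
python3 - <<'E'
from h import *
S=cam("scene");T=cam("top")
o=bot.get_obs();p=o["tcp_pos"];print(p,o["contact_force"],o["grip_width"],o["joints"])
s=cv2.resize(S["img"][140:220,200:290],(450,400),interpolation=2)
g=cv2.resize(rect(T,.434,.232,.022,.045,400),(340,400))
cv2.imwrite("pics/r5.png",np.hstack([s,g])[:,:,::-1])
# gear extents: check height/centre by warping both views
cv2.imwrite("gT.png",rect(T,.434,.232,.022,.045,450));cv2.imwrite("gS.png",rect(S,.434,.232,.022,.045,450))
E
```

```text
[ 0.52048717 -0.40281037  0.05574542] [ 0.94935355 -0.54622999 -1.01166665] 0.04022203008953985 [-7.14268324e-01  6.81953310e-01  1.32077712e+00  1.10026484e-06
  1.13710013e+00 -2.37240967e+00]
```

View pics/r5.png

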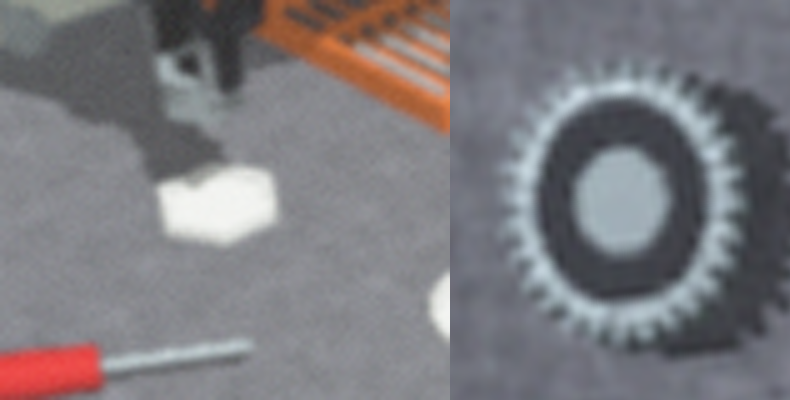

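The nut is held level over its tray in the left crop. The bare gear's hub in the right crop gives its centre as (0.4336, 0.2315). I'm lowering the nut.

>>> step_arm:
  moves:
    - [[0, 0, 25], [0, 0, 0], -0.3]
    - [[0, 0, 45], [0, 0, 0], -0.3]
    - [[0, 0, 57], [0, 0, 0], -0.3]
    - [[0, 0, 61], [0, 0, 0], -0.3]
    - [[0, 0, 63], [0, 0, 0], -0.3]

```text
time: 19.75
tcp_pos: [0.5203, -0.4029, -0.008]
eef_rot: [0.0, -0.044, 0.999, -0.0]
contact_force: [-0.2, 0.1, -1.2]
grip_width: 0.0403
gripper_force: 51.2
```

>>> step_arm:
  moves:
    - [[0, 0, 0.5], [0, 0, 0], -0.3]
    - [[0, 0, 1], [0, 0, 0], -0.3]
    - [[0, 0, 1], [0, 0, 0], -0.3]

```text
time: 20.05
tcp_pos: [0.5202, -0.4029, -0.0091]
eef_rot: [0.0, -0.044, 0.999, -0.0]
contact_force: [-0.1, 1.0, -1.8]
grip_width: 0.0404
gripper_force: 51.2
```

>>> step_arm:
  moves:
    - [[0, 0, 0.5], [0, 0, 0], -0.3]
    - [[0, 0, 1], [0, 0, 0], -0.3]
    - [[0, 0, 1], [0, 0, 0], -0.3]

```text
time: 20.35
tcp_pos: [0.5201, -0.4028, -0.0104]
eef_rot: [0.0, -0.043, 0.999, -0.0]
contact_force: [-1.0, 0.2, 1.5]
grip_width: 0.0403
gripper_force: 51.5
```

>>> step_arm:
  moves:
    - [[0, 0, 0.4], [0, 0, 0], -0.3]
    - [[0, 0, 0.4], [0, 0, 0], -0.3]

```text
time: 20.55
tcp_pos: [0.5201, -0.4028, -0.0104]
eef_rot: [0.0, -0.043, 0.999, -0.0]
contact_force: [-2.2, 2.5, 6.3]
grip_width: 0.0407
gripper_force: 52.1
```

>>> step_arm:
  moves:
    - [[0, 0, 0], [0, 0, 0], 0.05]
    - [[0, 0, 0], [0, 0, 0], 0.15]
    - [[0, 0, 0], [0, 0, 0], 0.2]
    - [[0, 0, -30], [0, 0, 0], 0.2]
    - [[0, 0, -75], [0, 0, 0], 0.3]

```text
time: 21.05
tcp_pos: [0.5188, -0.4016, 0.062]
eef_rot: [-0.002, -0.043, 0.999, 0.002]
contact_force: [0.2, -0.9, 0.7]
grip_width: 0.0555
gripper_force: 0.0
```

>>> step_arm:
  moves:
    - [[0, 20, -20], [0, 0, -4], 0.3]
    - [[-1, 65, -20], [0, 0, -10], 1]
    - [[-2, 110, -20], [0, 0, -17], 1]
    - [[-3, 155, -20], [0, 0, -24], 1]
    - [[-5, 200, -20], [0, 0, -32], 1]

```text
time: 21.55
tcp_pos: [0.5147, -0.1826, 0.0831]
eef_rot: [-0.01, -0.3, 0.954, -0.013]
contact_force: [1.9, -0.4, -0.2]
grip_width: 0.0857
gripper_force: 0.0
```

>>> step_arm:
  moves:
    - [[0, 0, 0], [0, 0, 0], 1]
    - [[0, 0, 0], [0, 0, 0], 1]

```text
time: 21.75
tcp_pos: [0.5155, -0.1826, 0.0831]
eef_rot: [-0.01, -0.301, 0.954, -0.013]
contact_force: [0.3, -0.1, 0.5]
grip_width: 0.0853
gripper_force: 0.0
```

```bash
cat >> h.py <<'E'
def to(x,y,z,yaw):
    o=bot.get_obs(); p=o["tcp_pos"]; from scipy.spatial.transform import Rotation as R
    w,a,b,c=o["eef_rot"]; M=R.from_quat([a,b,c,w]).as_matrix(); cy=np.degrees(np.arctan2(M[1,1],M[0,1]))
    print("tcp",p.round(4),"yaw",cy.round(1),"shift mm",(M.T@(np.array([x,y,z])-p)*1000).round(1),"turn z",round(-((yaw-cy+90)%180-90),1),"j",o["joints"].round(2))
E
python3 -c "
from h import *
to(.4956,-.0086,.03,127)"
```

```text
tcp [ 0.5155 -0.1826  0.0831] yaw 125.0 shift mm [-84.8 154.9  47.9] turn z -2.0 j [-0.39  0.43  1.66 -0.04  1.06 -2.55]
```

Joint 6 reached its limit on the way, so I'll back the turn off until I'm over the flange.

>>> step_arm:
  moves:
    - [[0, 0, 0], [0, 0, 7], 1]
    - [[0, 0, 0], [0, 0, 15], 1]
    - [[0, 0, 0], [0, 0, 15], 1]
    - [[0, 0, 0], [0, 0, 15], 1]

```text
time: 22.15
tcp_pos: [0.5149, -0.1847, 0.0827]
eef_rot: [-0.008, -0.174, 0.985, -0.014]
contact_force: [0.4, 0.1, -0.1]
grip_width: 0.0854
gripper_force: 0.0
```

```bash
python3 -c "
from h import *
to(.4956,-.0086,.05,112);print(bot.get_obs()['eef_rot'])"
```

```text
tcp [ 0.5149 -0.1847  0.0827] yaw 110.0 shift mm [-42.7 172.9  27.5] turn z -2.0 j [-0.4   0.43  1.65 -0.04  1.06 -2.3 ]
[-0.00840328 -0.17353003  0.98469018 -0.01421141]
```

```bash
cat >> h.py <<'E'
def to(x,y,z,yaw):
    from scipy.spatial.transform import Rotation as R
    o=bot.get_obs(); p=o["tcp_pos"]; w,a,b,c=o["eef_rot"]; M=R.from_quat([a,b,c,w])
    best=min((M.inv()*R.from_matrix([[np.sin(t),np.cos(t),0],[-np.cos(t),np.sin(t),0],[0,0,-1]]) for t in np.radians([yaw,yaw+180])),key=lambda r:r.magnitude())
    print("tcp",p.round(4),"shift mm",(M.inv().apply(np.array([x,y,z])-p)*1000).round(1),"turn deg",np.degrees(best.as_rotvec()).round(2),"j",o["joints"].round(2))
E
python3 -c "
from h import *
to(.4956,-.0086,.06,112)"
```

```text
Traceback (most recent call last):
  File "h.py", line 29, in to
    best=min((M.inv()*R.from_matrix([[np.sin(t),np.cos(t),0],[-np.cos(t),np.sin(t),0],[0,0,-1]]) for t in np.radians([yaw,yaw+180])),key=lambda r:r.magnitude())
  File "h.py", line 29, in <genexpr>
    best=min((M.inv()*R.from_matrix([[np.sin(t),np.cos(t),0],[-np.cos(t),np.sin(t),0],[0,0,-1]]) for t in np.radians([yaw,yaw+180])),key=lambda r:r.magnitude())
                      ~~~~~~~~~~~~~^^^^^^^^^^^^^^^^^^^^^^^^^^^^^^^^^^^^^^^^^^^^^^^^^^^^^^^^^^^^^
  File "scipy/spatial/transform/_rotation.pyx", line 1143, in scipy.spatial.transform._rotation.Rotation.from_matrix
ValueError: Non-positive determinant (left-handed or null coordinate frame) in rotation matrix 0: [[ 0.92718385 -0.37460659  0.        ]
 [ 0.37460659  0.92718385  0.        ]
 [ 0.          0.         -1.        ]].
```

```bash
sed -i 's/\[\[np.sin(t),np.cos(t),0\],\[-np.cos(t),np.sin(t),0\]/[[-np.sin(t),np.cos(t),0],[np.cos(t),np.sin(t),0]/' h.py
python3 -c "
from h import *
to(.4956,-.0086,.06,112)"
```

```text
tcp [ 0.5149 -0.1847  0.0827] shift mm [-42.5 172.6  17.5] turn deg [-1.41 -1.26 -2.01] j [-0.4   0.43  1.65 -0.04  1.06 -2.3 ]
```

>>> step_arm:
  moves:
    - [[-10, 40, 4], [-1.4, -1.3, -2], 1]
    - [[-20, 80, 8], [-1.4, -1.3, -2], 1]
    - [[-30, 120, 12], [-1.4, -1.3, -2], 1]
    - [[-40, 160, 16], [-1.4, -1.3, -2], 1]
    - [[-42.5, 172.6, 17.5], [-1.4, -1.3, -2], 1]

```text
time: 22.65
tcp_pos: [0.4956, -0.0052, 0.0597]
eef_rot: [0.0, -0.192, 0.981, 0.0]
contact_force: [-0.3, -0.5, -0.3]
grip_width: 0.0854
gripper_force: 0.0
```

>>> step_arm:
  moves:
    - [[0, 0, 0], [0, 0, -8], 1]
    - [[0, 0, 0], [0, 0, -15], 1]
    - [[0, 0, 0], [0, 0, -15], 1]
    - [[0, 0, 0], [0, 0, -15], 1]

```text
time: 23.05
tcp_pos: [0.4964, -0.0082, 0.0601]
eef_rot: [0.001, -0.315, 0.949, -0.0]
contact_force: [0.1, -0.4, 0.8]
grip_width: 0.0853
gripper_force: 0.0
```

```bash
python3 -c "
from h import *
to(.4956,-.0086,-.02,127)"
```

```text
tcp [ 0.4964 -0.0082  0.0601] shift mm [ 0.9  0.2 80.1] turn deg [-0.04  0.05 -0.31] j [-0.09  0.36  1.81 -0.    0.97 -2.3 ]
```

>>> step_arm:
  force: 50
  moves:
    - [[0.5, 0, 25], [0, 0, 0], 1]
    - [[0.5, 0, 45], [0, 0, 0], 1]
    - [[0.5, 0, 60], [0, 0, 0], 1]
    - [[0.5, 0, 72], [0, 0, 0], 1]
    - [[0.5, 0, 80], [0, 0, 0], 1]

```text
time: 23.55
tcp_pos: [0.4957, -0.0081, -0.0207]
eef_rot: [0.0, -0.315, 0.949, -0.0]
contact_force: [0.9, 0.1, 1.2]
grip_width: 0.0854
gripper_force: 0.0
```

>>> step_arm:
  moves:
    - [[0, 0, 0], [0, 0, 0], 0.7]
    - [[0, 0, 0], [0, 0, 0], 0.3]
    - [[0, 0, 0], [0, 0, 0], 0.2]
    - [[0, 0, 0], [0, 0, 0], 0.2]

```text
time: 23.95
tcp_pos: [0.4963, -0.0079, -0.0191]
eef_rot: [0.001, -0.316, 0.949, -0.0]
contact_force: [-0.7, -0.8, 5.9]
grip_width: 0.0587
gripper_force: 54.8
```

>>> step_arm:
  moves:
    - [[0, 0, 0], [0, 0, 0], 0.2]
    - [[0, 0, -1], [0, 0, 0], 0.2]
    - [[0, 0, -2], [0, 0, 0], 0.2]

```text
time: 24.25
tcp_pos: [0.4958, -0.0079, -0.0178]
eef_rot: [0.0, -0.316, 0.949, -0.0]
contact_force: [0.5, -0.5, -1.9]
grip_width: 0.0584
gripper_force: 54.0
```

>>> step_arm:
  moves:
    - [[0, 0, -25], [0, 0, 0], 0.2]
    - [[0, 0, -55], [0, 0, 0], 0.2]
    - [[0, 0, -80], [0, 0, 8], 0.2]
    - [[0, 0, -90], [0, 0, 16], 0.2]
    - [[0, 0, -90], [0, 0, 24], 0.2]

```text
time: 24.75
tcp_pos: [0.4965, -0.0079, 0.0738]
eef_rot: [0.002, -0.109, 0.994, -0.0]
contact_force: [0.1, 0.0, -1.8]
grip_width: 0.0589
gripper_force: 55.0
```

>>> step_arm:
  moves:
    - [[0, 0, 0], [0, 0, 8], 0.2]
    - [[0, 0, 0], [0, 0, 16], 0.2]
    - [[0, 0, 0], [0, 0, 24], 0.2]
    - [[0, 0, 0], [0, 0, 32], 0.2]
    - [[0, 0, 0], [0, 0, 32], 0.2]

```text
time: 25.25
tcp_pos: [0.4956, -0.0079, 0.072]
eef_rot: [0.0, 0.167, 0.986, 0.0]
contact_force: [0.6, -0.5, -2.2]
grip_width: 0.0587
gripper_force: 55.0
```

```bash
python3 -c "
from h import *
to(.6226,-.1262,.04,70.4)"
```

```text
tcp [ 0.4956 -0.0079  0.072 ] shift mm [-158.9  -69.8   32.1] turn deg [0.01 0.03 0.32] j [-0.09  0.34  1.81  0.    0.99 -1.32]
```

>>> step_arm:
  moves:
    - [[-40, -17, 0], [0, 0, 0], 0.2]
    - [[-80, -35, 0], [0, 0, 0], 0.2]
    - [[-120, -53, 0], [0, 0, 0], 0.2]
    - [[-150, -66, 0], [0, 0, 0], 0.2]
    - [[-159, -70, 20], [0, 0, 0], 0.2]

```text
time: 25.75
tcp_pos: [0.6259, -0.1288, 0.054]
eef_rot: [0.003, 0.165, 0.986, -0.0]
contact_force: [-0.0, 1.0, -1.8]
grip_width: 0.0587
gripper_force: 55.1
```

>>> step_arm:
  moves:
    - [[0, 0, 10], [0, 0, 0], 0.2]
    - [[0, 0, 20], [0, 0, 0], 0.2]
    - [[0, 0, 20], [0, 0, 0], 0.2]

```text
time: 26.05
tcp_pos: [0.6218, -0.1252, 0.0307]
eef_rot: [-0.001, 0.165, 0.986, 0.0]
contact_force: [0.9, -0.5, -1.0]
grip_width: 0.0586
gripper_force: 55.0
```

```bash
python3 -c "
from h import *
to(.6226,-.1262,-.0157,70.4)
S=cam('scene')
cv2.imwrite('pics/f1.png',cv2.resize(S['img'][190:290,215:325],(660,600),interpolation=2)[:,:,::-1])"
```

```text
tcp [ 0.6218 -0.1252  0.0307] shift mm [-1.1 -0.7 46.4] turn deg [ 0.01 -0.11  0.57] j [-0.26  0.67  1.41  0.    1.07 -1.5 ]
```

View pics/f1.png

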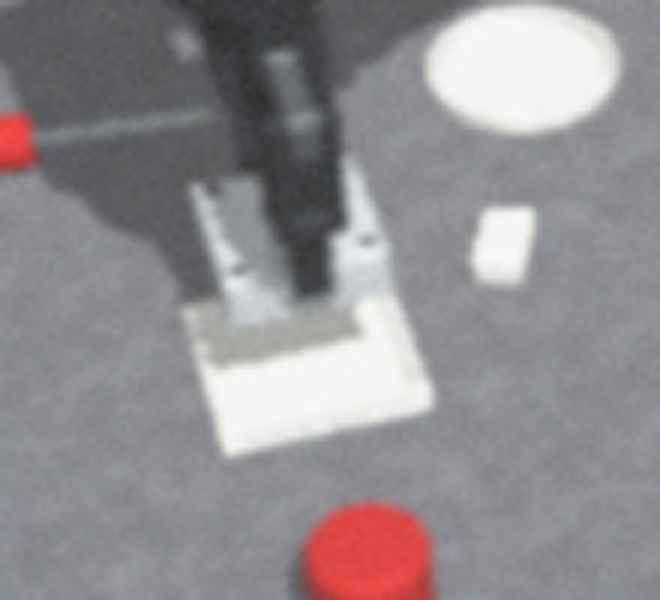

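The flange hangs parallel to its tray, with its front edge from (235,320) to (395,290) against the tray edge from (230,455) to (432,408). I'm lowering it with a 1 mm correction.

>>> step_arm:
  moves:
    - [[-1, -0.5, 20], [0, 0, 0], 0.2]
    - [[-1, -0.5, 34], [0, 0, 0], 0.2]
    - [[-1, -0.5, 40], [0, 0, 0], 0.2]
    - [[-1, -0.5, 43], [0, 0, 0], 0.2]
    - [[-1, -0.5, 44], [0, 0, 0], 0.2]

```text
time: 26.6
tcp_pos: [0.624, -0.1269, -0.0116]
eef_rot: [0.001, 0.166, 0.986, 0.0]
contact_force: [-0.1, 0.7, -1.9]
grip_width: 0.0584
gripper_force: 55.0
```

>>> step_arm:
  moves:
    - [[0, 0, 0.5], [0, 0, 0], 0.2]
    - [[0, 0, 1], [0, 0, 0], 0.2]
    - [[0, 0, 1], [0, 0, 0], 0.2]

```text
time: 26.9
tcp_pos: [0.624, -0.127, -0.0124]
eef_rot: [0.001, 0.166, 0.986, 0.0]
contact_force: [0.6, 0.1, -1.3]
grip_width: 0.0585
gripper_force: 55.0
```

>>> step_arm:
  moves:
    - [[0, 0, 0.5], [0, 0, 0], 0.2]
    - [[0, 0, 1], [0, 0, 0], 0.2]
    - [[0, 0, 1], [0, 0, 0], 0.2]

```text
time: 27.2
tcp_pos: [0.6239, -0.127, -0.0138]
eef_rot: [0.0, 0.166, 0.986, 0.0]
contact_force: [-0.0, 0.8, -2.0]
grip_width: 0.0583
gripper_force: 55.0
```

>>> step_arm:
  moves:
    - [[0.5, 0, 0.5], [0, 0, 0], 0.2]
    - [[1, 0, 1], [0, 0, 0], 0.2]
    - [[1, 0, 1.5], [0, 0, 0], 0.2]

```text
time: 27.5
tcp_pos: [0.6229, -0.1266, -0.0154]
eef_rot: [0.0, 0.166, 0.986, 0.0]
contact_force: [0.4, 0.6, -0.8]
grip_width: 0.0584
gripper_force: 55.0
```

>>> step_arm:
  moves:
    - [[0, 0, 0.4], [0, 0, 0], 0.2]
    - [[0, 0, 0.8], [0, 0, 0], 0.2]

```text
time: 27.7
tcp_pos: [0.6229, -0.1266, -0.0161]
eef_rot: [0.0, 0.166, 0.986, 0.0]
contact_force: [-3.4, 1.1, 3.6]
grip_width: 0.0589
gripper_force: 55.7
```

Floor contact is at the height I predicted. I'll release, lift and head for the gear.

>>> step_arm:
  moves:
    - [[0, 0, 0], [0, 0, 0], 0.5]
    - [[0, 0, 0], [0, 0, 0], 0.65]
    - [[0, 0, 0], [0, 0, 0], 0.8]
    - [[0, 0, -30], [0, 0, 0], 0.8]
    - [[0, 0, -75], [0, 0, 0], 1]

```text
time: 28.2
tcp_pos: [0.6214, -0.1263, 0.0574]
eef_rot: [-0.002, 0.166, 0.986, 0.0]
contact_force: [1.5, 0.2, 0.2]
grip_width: 0.085
gripper_force: 0.0
```

>>> step_arm:
  moves:
    - [[0, 0, -30], [0, 0, -4], 1]
    - [[0, 0, -30], [0, 0, -4], 1]

```text
time: 28.4
tcp_pos: [0.625, -0.1272, 0.0941]
eef_rot: [0.004, 0.131, 0.991, -0.0]
contact_force: [0.8, -0.0, 0.6]
grip_width: 0.0853
gripper_force: 0.0
```

```bash
python3 -c "
from h import *
to(.4336,.2315,.05,74)"
```

```text
tcp [ 0.625  -0.1272  0.0941] shift mm [278.1 296.8  41.7] turn deg [0.02 0.51 0.98] j [-0.26  0.59  1.37  0.    1.17 -1.57]
```

>>> step_arm:
  moves:
    - [[31, 33, 0], [0, 0, 0], 1]
    - [[62, 66, 0], [0, 0, 0], 1]
    - [[93, 99, 0], [0, 0, 0], 1]
    - [[124, 132, 0], [0, 0, 0], 1]
    - [[155, 165, 0], [0, 0, 0], 1]

```text
time: 28.9
tcp_pos: [0.515, 0.0745, 0.0883]
eef_rot: [0.0, 0.132, 0.991, 0.0]
contact_force: [1.2, 1.2, 0.2]
grip_width: 0.0851
gripper_force: 0.0
```

>>> step_arm:
  moves:
    - [[31, 33, 0], [0, 0, 0], 1]
    - [[62, 66, 0], [0, 0, 0], 1]
    - [[93, 99, 0], [0, 0, 0], 1]
    - [[120, 130, 20], [0, 0, 0], 1]
    - [[120, 130, 35], [0, 0, 0], 1]

```text
time: 29.4
tcp_pos: [0.4323, 0.2332, 0.0528]
eef_rot: [0.0, 0.13, 0.992, 0.0]
contact_force: [0.9, -1.1, 0.2]
grip_width: 0.085
gripper_force: 0.0
```

>>> step_arm:
  moves:
    - [[0, 0, 0], [0, 0, 0], 1]
    - [[0, 0, 0], [0, 0, 0], 1]
    - [[0, 0, 0], [0, 0, 0], 1]

```text
time: 29.7
tcp_pos: [0.4352, 0.2295, 0.0544]
eef_rot: [0.001, 0.132, 0.991, 0.0]
contact_force: [0.2, -0.2, -0.1]
grip_width: 0.0851
gripper_force: 0.0
```

```bash
python3 -c "
from h import *
to(.4336,.2315,-.021,74)"
```

```text
tcp [0.4352 0.2295 0.0544] shift mm [ 2.2  1.5 75.4] turn deg [0.05 0.1  0.78] j [ 0.41  0.36  1.83 -0.    0.95 -0.89]
```

>>> step_arm:
  force: 60
  moves:
    - [[2, 1.5, 20], [0, 0, 0], 1]
    - [[2, 1.5, 42], [0, 0, 0], 1]
    - [[2, 1.5, 58], [0, 0, 0], 1]
    - [[2, 1.5, 69], [0, 0, 0], 1]
    - [[2, 1.5, 75], [0, 0, 0], 1]

```text
time: 30.2
tcp_pos: [0.4333, 0.2315, -0.0216]
eef_rot: [0.0, 0.132, 0.991, 0.0]
contact_force: [0.5, -0.3, -0.4]
grip_width: 0.0856
gripper_force: 0.0
```

>>> step_arm:
  moves:
    - [[0, 0, 0], [0, 0, 0], 0.8]
    - [[0, 0, 0], [0, 0, 0], 0.4]
    - [[0, 0, 0], [0, 0, 0], 0.25]
    - [[0, 0, 0], [0, 0, 0], 0.25]

```text
time: 30.6
tcp_pos: [0.4336, 0.2322, -0.02]
eef_rot: [0.001, 0.132, 0.991, 0.0]
contact_force: [-3.1, -0.9, 8.5]
grip_width: 0.0618
gripper_force: 63.4
```

>>> step_arm:
  moves:
    - [[0, 0, 0], [0, 0, 0], 0.25]
    - [[0, 0, -1], [0, 0, 0], 0.25]
    - [[0, 0, -2], [0, 0, 0], 0.25]

```text
time: 30.9
tcp_pos: [0.4331, 0.232, -0.0189]
eef_rot: [0.001, 0.132, 0.991, 0.0]
contact_force: [-0.6, -0.0, -3.0]
grip_width: 0.0616
gripper_force: 65.7
```

>>> step_arm:
  moves:
    - [[0, 0, -25], [0, 0, 0], 0.25]
    - [[0, 0, -55], [0, 0, 0], 0.25]
    - [[0, 0, -80], [0, 0, 0], 0.25]
    - [[-6, -20, -90], [0, 0, 0], 0.25]
    - [[-17, -55, -90], [0, 0, 0], 0.25]

```text
time: 31.4
tcp_pos: [0.4356, 0.1751, 0.0725]
eef_rot: [0.002, 0.131, 0.991, 0.001]
contact_force: [0.9, -0.1, -3.7]
grip_width: 0.0613
gripper_force: 67.4
```

>>> step_arm:
  moves:
    - [[-12, -38, 0], [0, 0, 0], 0.25]
    - [[-24, -76, 0], [0, 0, 0], 0.25]
    - [[-36, -114, 0], [0, 0, 0], 0.25]
    - [[-48, -152, 0], [0, 0, 0], 0.25]
    - [[-60, -190, 0], [0, 0, 0], 0.25]

```text
time: 31.9
tcp_pos: [0.443, -0.0263, 0.0709]
eef_rot: [0.001, 0.132, 0.991, 0.0]
contact_force: [1.0, 0.6, -3.9]
grip_width: 0.0613
gripper_force: 67.4
```

>>> step_arm:
  moves:
    - [[-12, -38, 0], [0, 0, 0], 0.25]
    - [[-24, -76, 0], [0, 0, 0], 0.25]
    - [[-36, -114, 0], [0, 0, 0], 0.25]
    - [[-48, -152, 0], [0, 0, 0], 0.25]
    - [[-58, -182, 0], [0, 0, 0], 0.25]

```text
time: 32.4
tcp_pos: [0.4514, -0.2176, 0.0709]
eef_rot: [0.001, 0.132, 0.991, -0.0]
contact_force: [0.3, 0.6, -3.7]
grip_width: 0.0617
gripper_force: 67.4
```

>>> step_arm:
  moves:
    - [[0, 0, 15], [0, 0, 0], 0.25]
    - [[0, 0, 30], [0, 0, 0], 0.25]
    - [[0, 0, 30], [0, 0, 0], 0.25]
    - [[0, 0, 30], [0, 0, 0], 0.25]

```text
time: 32.8
tcp_pos: [0.4517, -0.2154, 0.0411]
eef_rot: [0.0, 0.132, 0.991, 0.0]
contact_force: [-0.1, 0.5, -3.8]
grip_width: 0.0609
gripper_force: 67.3
```

```bash
python3 -c "
from h import *
to(.4511,-.2240,-.017,74.8);o=bot.get_obs();print(o['grip_width'],o['contact_force'])
S=cam('scene')
cv2.imwrite('pics/g1.png',cv2.resize(S['img'][140:230,245:355],(660,540),interpolation=2)[:,:,::-1])"
```

```text
tcp [ 0.4517 -0.2154  0.0411] shift mm [-1.6 -8.5 58. ] turn deg [0.02 0.04 0.07] j [-0.52  0.4   1.81  0.    0.93 -1.83]
0.06085861372794513 [-0.11841485  0.45694527 -3.84552508]
```

View pics/g1.png

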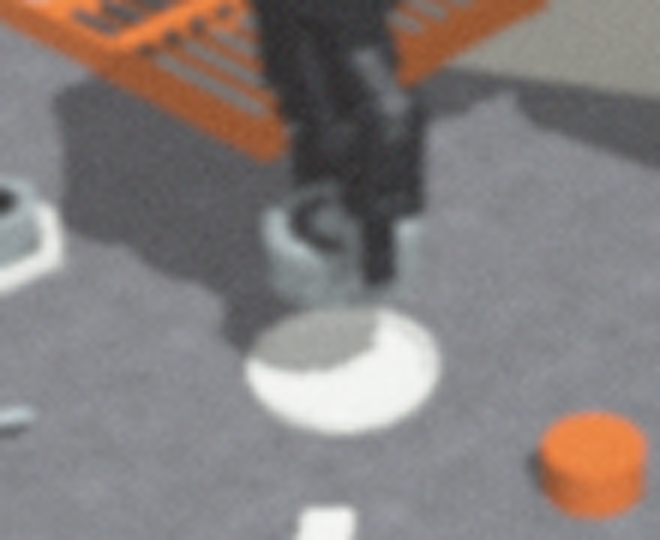

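The gear is held level above its tray, which is centred at (343,368) in the crop. I'll shift it 8.5 mm and lower it.

>>> step_arm:
  moves:
    - [[-1.5, -8.5, 10], [0, 0, 0], 0.25]
    - [[-1.5, -8.5, 30], [0, 0, 0], 0.25]
    - [[-1.5, -8.5, 45], [0, 0, 0], 0.25]
    - [[-1.5, -8.5, 51], [0, 0, 0], 0.25]
    - [[-1.5, -8.5, 54], [0, 0, 0], 0.25]

```text
time: 33.35
tcp_pos: [0.4509, -0.2243, -0.0136]
eef_rot: [0.0, 0.132, 0.991, 0.0]
contact_force: [0.6, -0.5, -4.0]
grip_width: 0.0618
gripper_force: 67.5
```

>>> step_arm:
  moves:
    - [[0, 0, 0.5], [0, 0, 0], 0.25]
    - [[0, 0, 1], [0, 0, 0], 0.25]
    - [[0, 0, 1.5], [0, 0, 0], 0.25]
    - [[0, 0, 1.5], [0, 0, 0], 0.25]

```text
time: 33.75
tcp_pos: [0.4512, -0.2242, -0.0144]
eef_rot: [0.001, 0.132, 0.991, -0.0]
contact_force: [0.1, 0.4, -2.3]
grip_width: 0.0614
gripper_force: 67.5
```

>>> step_arm:
  moves:
    - [[0, 0, 0.5], [0, 0, 0], 0.25]
    - [[0, 0, 1], [0, 0, 0], 0.25]
    - [[0, 0, 1], [0, 0, 0], 0.25]

```text
time: 34.05
tcp_pos: [0.451, -0.2241, -0.0158]
eef_rot: [0.0, 0.132, 0.991, 0.0]
contact_force: [0.1, 0.3, -3.5]
grip_width: 0.0617
gripper_force: 67.5
```

>>> step_arm:
  moves:
    - [[0, 0, 0.5], [0, 0, 0], 0.25]
    - [[0, 0, 1], [0, 0, 0], 0.25]
    - [[0, 0, 1], [0, 0, 0], 0.25]

```text
time: 34.35
tcp_pos: [0.451, -0.2241, -0.0168]
eef_rot: [0.0, 0.132, 0.991, 0.0]
contact_force: [0.2, -0.0, -3.7]
grip_width: 0.0611
gripper_force: 67.6
```

>>> step_arm:
  moves:
    - [[0, 0, 0.4], [0, 0, 0], 0.25]
    - [[0, 0, 0.8], [0, 0, 0], 0.25]

```text
time: 34.55
tcp_pos: [0.451, -0.2241, -0.0169]
eef_rot: [0.0, 0.132, 0.991, 0.0]
contact_force: [-7.4, 3.7, 15.1]
grip_width: 0.0617
gripper_force: 68.9
```

Contact. I'll release, lift and move clear.

>>> step_arm:
  moves:
    - [[0, 0, -0.4], [0, 0, 0], 0.25]
    - [[0, 0, -0.4], [0, 0, 0], 0.6]
    - [[0, 0, -0.4], [0, 0, 0], 0.85]
    - [[0, 0, -0.4], [0, 0, 0], 0.9]
    - [[0, 0, -35], [0, 0, 0], 1]

```text
time: 35.05
tcp_pos: [0.449, -0.223, 0.0147]
eef_rot: [-0.003, 0.132, 0.991, 0.001]
contact_force: [0.3, -0.1, 0.9]
grip_width: 0.0851
gripper_force: 0.0
```

>>> step_arm:
  moves:
    - [[0, 0, -40], [0, 0, 0], 1]
    - [[0, 0, -85], [0, 0, 0], 1]
    - [[5, 40, -120], [0, 0, 0], 1]
    - [[10, 80, -130], [0, 0, 0], 1]
    - [[10, 110, -130], [0, 0, 0], 1]

```text
time: 35.55
tcp_pos: [0.4707, -0.1137, 0.1498]
eef_rot: [0.003, 0.132, 0.991, -0.0]
contact_force: [0.8, -1.0, -0.3]
grip_width: 0.0853
gripper_force: 0.0
```

>>> step_arm:
  moves:
    - [[0, 0, 0], [0, 0, 0], 1]
    - [[0, 0, 0], [0, 0, 0], 1]
    - [[0, 0, 0], [0, 0, 0], 1]

```text
time: 35.85
tcp_pos: [0.4698, -0.116, 0.1473]
eef_rot: [0.0, 0.132, 0.991, -0.0]
contact_force: [0.0, -0.4, -0.1]
grip_width: 0.0855
gripper_force: 0.0
```

```bash
python3 -c "
from h import *
S=cam('scene');T=cam('top')
print(bot.get_obs()['tcp_pos'],bot.get_obs()['contact_force'])
L=[(.4511,-.224),(.6226,-.1262),(.5207,-.4027),(.5425,.4255),(.6373,.1247)]
f=lambda d,i:rect(d,*L[i],.025,.055,260)
a=np.hstack([f(S,0),f(S,1),f(S,2)]);b=np.hstack([f(T,3),f(T,4),f(T,2)])
cv2.imwrite('pics/end.png',np.vstack([a,b])[:,:,::-1])"
```

```text
[ 0.46972969 -0.11615774  0.1472434 ] [ 0.67121539  0.13974421 -0.0432951 ]
```

View pics/end.png

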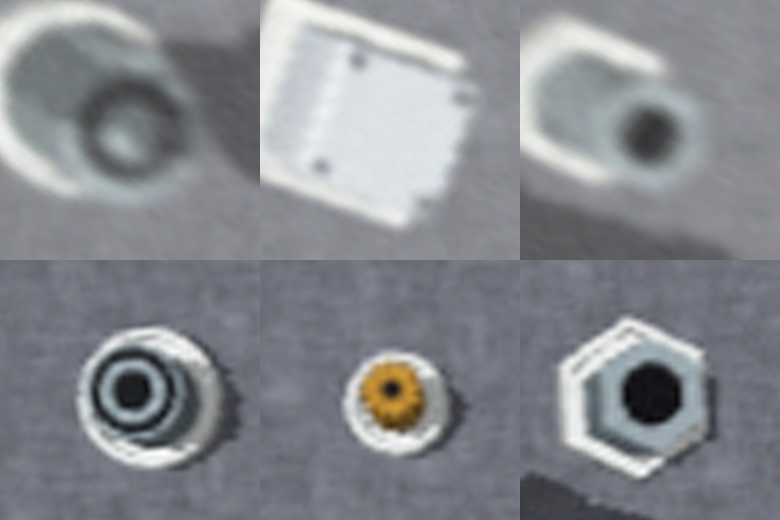

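The final crops show each part's top face centred on its tray at z = 0.025, all flat, and the open hand is clear. I'm handing the job in.

```bash
python3 -c "
from station import workorder
print(workorder.sign_off())"
```

```text
the job is handed in; nothing more can be done
None
```

All five parts lie flat in their own trays, the hand is open and clear of them, and the job was handed in at about 36 s; no verdict came back.

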